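# Latch, tug-test and turn over the draining basket

### The arm

A 7-joint arm with a two-finger parallel gripper is mounted at the origin on the work surface. World frame = base frame: x ahead of the robot, y to its left, z up, the work surface at z = 0. Lengths are in m, angles in rad, forces in N, time in s.
With the tool pointing down it reaches from about 0.4 to 0.85 m from the base axis. Payload 10.4 kg.
Tool frame: the origin (TCP) lies on the centre line of the jaws, within the pads' length; the fingertips stand 8 mm ahead of it and the grasp point (between the pads) lies 11 mm behind it (r.finger_overhang is the distance from the TCP to the fingertips, in m); z points along the fingers, y is the line along which they close (so a half turn about z gives the same grasp; the last joint's range is limited). The gripper opens to 87 mm and grips with 3 to 60 N. Pads are 19 mm wide; open, the fingers measure 117 mm over their backs; the gripper's body (75 mm by 190 mm) begins 51 mm behind the grasp point.
Start: joints at [-1.21, 0.332, -0.065, 1.46, 0.022, 1.35, -0.088], TCP at [0.234, 0.58, 0.231] pointing down, gripper open.
Joint ranges: [-2.6, 2.6], [-0.5, 2.12], [-1.47, 1.34], [0.16, 2.42], [-1.27, 4.41], [0.06, 2.06], [-2.6, 2.6]. Speed limits (rad/s): [2.22, 2.22, 2.79, 2.79, 3.14, 3.14, 3.14].

### API

Orientations are given as a unit quaternion [x, y, z, w].
In Python, from bench import r, vision gives the robot as it stands.
- The arm moves only by the tool drive_tool, never from a script. Its argument "series" is a list of rows, each a list of 2 entries, a list of its own where there are three numbers: the shift along the world's x, y, z in cm, then the turn about the world's z in degrees. A call has exactly 10 rows; each row shifts and turns the commanded pose from where the row before left it; what a row does not reach is not made up. A row lasts 1/8 s, in which the tool goes at most 62.5 mm and 10.7 degrees, less where a joint would pass 70% of its speed; a pose out of reach is approached as far as the arm can. A call with a gripper value outside its range is refused whole. "hand" is the closure, from 0 (fully open) to 1 (shut), set as the call begins (left out, the last holds). The fingers move at their own pace and stop on an object; "newtons" is the grip in N (left out, the last holds). Time passes only in rows, so rows that do not move let the fingers close, or fill a call up. It gives the time, the measured TCP pose, the force, the opening and the grip force at its end, in the units of the state.
- r.read_state(): the state, without advancing time (a new reading comes with each control period).
- vision.camera(name): name is "scene" or "top"; returns a dict with "color" (400x640x3 uint8, red, green, blue), "intrinsics" (3x3 intrinsics, pixels), "k1" (the pictures are not rectified: a ray, as slopes to the right and down, at radius r is drawn at 1 + k1 r^2 times it, then the intrinsics apply), "R" (3x3) and "t" (3): a world point X has camera coordinates R X + t. Camera axes: x right, y down, z forward; pixel columns grow to the right and rows downward; lengths in m; the calibration is good to about 2 mm. A picture is of the moment at which its call begins. There is no depth.
- r.close_job(): hands the job in; it is judged then, once.
The state is a dict: "time": time; "joint_positions": joint angles; "joint_vel": joint speeds; "joint_torque": joint torques, N m; "ee_pos": TCP position; "eef_rot": TCP orientation; "ft_force": force on the tool from outside, world axes, zero at the start; "torque": the same for the moment, N m; "width": finger opening in m; "grip_force": force on a finger pad.
Only numpy, scipy, OpenCV 4.12 (cv2) and the standard library are available. Lean on these libraries where they do the work, as an engineer would, in place of code of your own. Each camera call takes 0.05 s, during which the arm holds its last target. There are 200 camera calls.

### The job

At the coffee bar, set the washed filter baskets to drain: push the sliding latch on the turn-over stand fully home, then give the wire basket a steady tug straight up by its handle, well beyond its own weight but without wrenching, and hold the pull for a moment to make sure the latch holds. Then swing the cradle over gently by its bar until it rests fully upside down on its stop with the basket still latched in it. Leave the cups, jug, tamper and portafilter where they are.

Things in the scene. Friction and masses are not known exactly. Their poses are not given: they have to be found in the camera images.
- stand: Steel turn-over draining stand, fixed: drip plate 330 x 240 x 12 mm with two posts (50 mm wide, 8 mm thick, tops 140 mm above the counter) at x = -136 and +136 mm. Origin: centre of its underside, on the counter. The cradle's turning axis runs along the stand's own x axis, 130 mm above the counter; the stand's -x end looks roughly towards the robot.
- cradle (a joint): Angle of the cradle about the stand's +x axis (rad). 0: upright (start, against a stop); pi: fully upside down, against the other stop. The turn bar starts on the stand's +y side, rises over the top and ends on the -y side. Stiff hinge (friction 0.4 N m): it stays where it is left.
- seat (a point): Middle of the floor inside the cradle, where the basket's underside rests. At cradle 0 it is 100 mm above the counter, above the stand's origin; its axes are then the stand's, and it turns with the cradle. The cradle is a steel frame 168 x 114 mm, open above, its walls' tops 46 mm above this point.
- turn_bar (a point): Middle of the cradle's turn bar: black round bar 14 mm thick, parallel to the turning axis and 135 mm from it, 110 mm clear between its two side arms. At the start it is level with the axis (130 mm above the counter), with 53 mm free between it and the latch's side arm. It can turn within the fingers' pinch as it follows its half circle.
- latch: U-shaped steel slide on the cradle, 150 mm wide, two arms along the cradle's sides with four teeth. It slides 26 mm along the stand's +x axis (away from the robot), friction about 3 N, and stays where it is left; it starts anywhere from fully open to 15 mm along. Fully home against its stop, the teeth lie over the basket's four lugs with 3.5 mm play above them. Body origin on the cradle's turning axis at its middle when the latch is fully open.
- latch_tab (a point): Middle of the top edge of the latch's upright tab, on the face that looks to -x (the robot's side), where it is pushed: plate 50 mm wide (y), 32 mm high, 8 mm thick, its top 66 mm above the turning axis at cradle 0. In the seat's frame its x is -122 mm fully open and -96 mm fully home. The stand's post in front of it reaches only 10 mm above the axis, so the tab is free to push from the robot's side.
- basket: Loose lidded steel wire basket, 152 x 98 x 60 mm, with two filter baskets inside and a lug at each of four places on its long sides; 0.3 to 0.65 kg, all told. Origin: centre of its underside; z up. It stands in the cradle with 4 mm play all round. Unlatched, it simply lifts out. On the tug the latch must feel more than 8 N beyond the basket's weight for a moment (a steady lifting force of 17 to 25 N is right); more than 45 N on the latch wrenches it.
- basket_handle (a point): Middle of the basket's handle: black round bar 12 mm thick, lying along the basket's x axis, 76 mm clear between its two uprights, its centre 90 mm above the basket's underside and 30 mm above its lid.
- cup_a: Bystander: white mug, 84 mm across, 65 mm high. Origin under its centre.
- cup_b: Bystander: black cup, 80 mm across, 62 mm high. Origin under its centre.
- tamper: Bystander: steel tamper, 58 mm across, 86 mm high. Origin under its centre.
- jug: Bystander: steel milk jug, 80 mm across, 95 mm high. Origin under its centre.
- portafilter: Bystander: portafilter, head 68 mm across, lying on the counter, handle reaching 183 mm along its -x. Origin under its head.
Things that resemble listed ones, but are neither listed nor needed, are in the scene too. Leave any yellow look-alike of the basket alone.

How it is judged:
By the outcome, as a careful person would: the job done as asked, in the order asked, and still so for the second after the job is handed in, with the robot touching nothing.
It also fails if it takes over 64 s, if anything falls off the work surface, if the arm or the gripper's body presses on something with over 40 N, if the wrist force passes 120 N, or if a joint passes its speed limit or range.

## Working session

There is one attempt and no reset: what is moved stays moved. The work goes in short steps, Python scripts to look and compute and a tool call to move; the robot and the scene stay as the last step left them, time stands still between calls to the robot, and variables do not carry over. Pictures are saved under pics/ and viewed, at most 10 in all, crops included, and the job is handed in when it is done.

Besides the shell and the picture viewer there is one more tool, called after "Call:" as name(argument=value, ...) on one line, values as JSON. drive_tool: Moves the arm, as the interface text tells. Its arguments: {"type":"object","properties":{"series":{"type":"array"},"hand":{"type":"number"},"newtons":{"type":"number"}},"required":["series"]}

```bash
mkdir -p pics
cat > h.py <<'E'
import numpy as np, cv2
from bench import r, vision
def cam(n):
    c=vision.camera(n); return {k:(np.array(v) if k!='k1' else v) for k,v in c.items() if k in('color','intrinsics','k1','R','t')}
def proj(c,X):
    X=np.atleast_2d(X); p=X@c['R'].T+c['t']; s=p[:,:2]/p[:,2:]; s=s*(1+c['k1']*(s**2).sum(1,keepdims=True))
    K=c['intrinsics']; return s*[K[0,0],K[1,1]]+[K[0,2],K[1,2]]
def ray(c,u):
    K=c['intrinsics']; d=np.array([(u[0]-K[0,2])/K[0,0],(u[1]-K[1,2])/K[1,1]]); s=d.copy()
    for _ in range(20): s=d/(1+c['k1']*(s@s))
    return -c['R'].T@c['t'], c['R'].T@np.array([*s,1])
def atz(c,u,z):
    o,d=ray(c,u); return o+d*(z-o[2])/d[2]
def save(c,name,crop=None,s=1):
    im=c['color'][...,::-1]
    if crop: x0,y0,x1,y1=crop; im=im[y0:y1,x0:x1]
    cv2.imwrite('pics/'+name,cv2.resize(im,None,fx=s,fy=s,interpolation=cv2.INTER_CUBIC))
E
python3 - <<'E'
from h import *
for n in('top','scene'):
    c=cam(n); save(c,n+'1.png',s=1.25); print(n,-c['R'].T@c['t'],c['R'][2],c['k1'])
s=r.read_state(); print(s['time'],s['ee_pos'],s['eef_rot'],s['ft_force'],s['width'])
E
```

```text
top [0.15615352 0.064674   1.75504962] [ 1.94614477e-01 -8.98361757e-04 -9.80879400e-01] 0.010367165989135613
scene [1.41366239 0.32496428 0.97471639] [-0.72089423 -0.21918202 -0.65747301] -0.026670568720193008
0.1 [0.23393447 0.57921829 0.2298326 ] [ 1.90743166e-01  9.81639779e-01 -6.16077630e-04 -9.27329334e-05] [-0.93498496 -0.78975645 -0.7520274 ] 0.08709156611889539
```

View pics/top1.png

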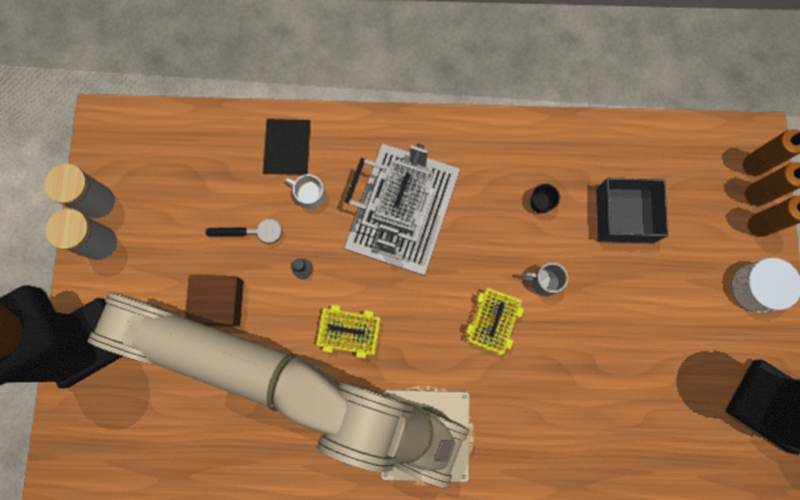

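View pics/scene1.png

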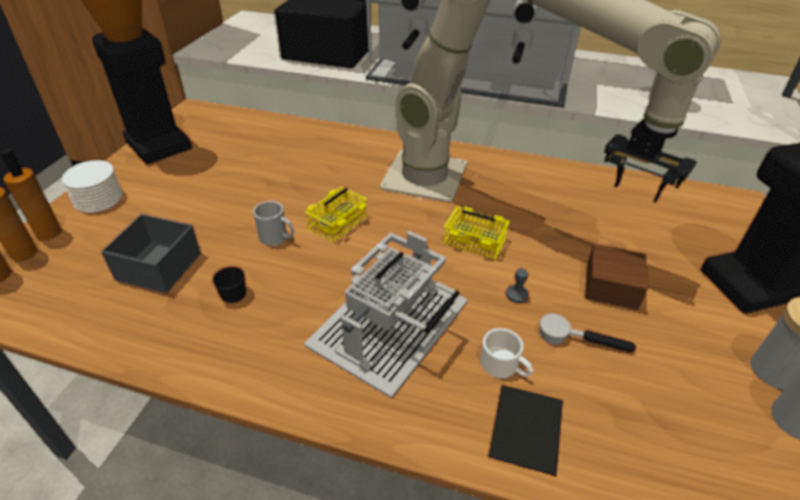

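Overview: the turn-over stand with the steel basket is at about (403,208) in the top picture and (390,315) in the scene picture. The other baskets, at (348,330) and (495,320) in top, are yellow look-alikes, so the steel basket in the stand is the one meant. I'll enlarge it to confirm.

Run:
```python
from h import *
c=cam('top'); save(c,'topz.png',(265,105,385,225),5)
c=cam('scene'); save(c,'scenez.png',(240,175,390,315),4.2)
```

```text
(no output)
```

View pics/topz.png

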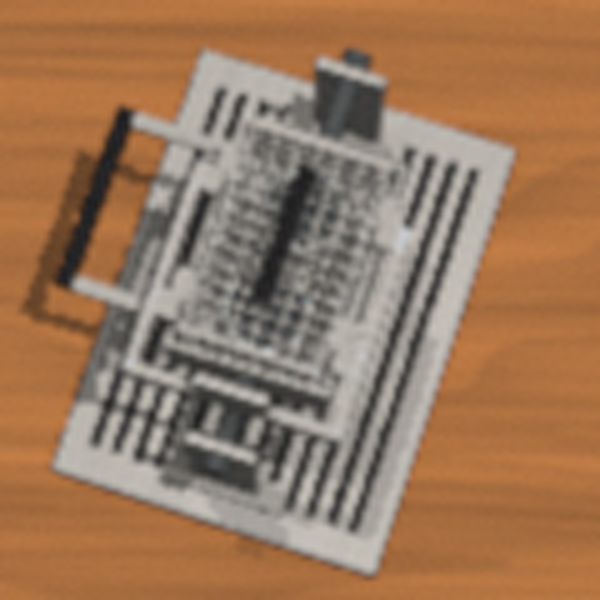

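View pics/scenez.png

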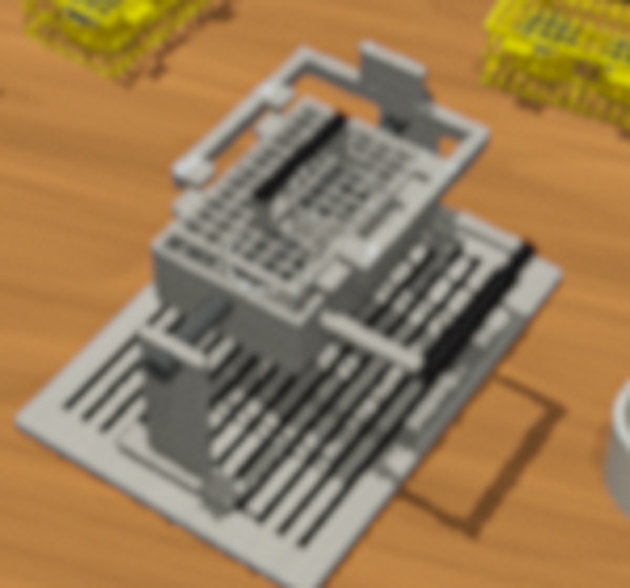

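The crops confirm the steel basket in the cradle. In the top crop, the handle runs from (303,172) to (263,298), the turn bar from (125,112) to (68,282) on the +y side, and the tab's top edge is near (230,390). Next I fit the stand's pose and the latch travel from both views.

```bash
cat > fit.py <<'E'
from h import *
from scipy.optimize import least_squares
ct=cam('top'); cs=cam('scene')
T=lambda u,v:(u/5+265-.4,v/5+105-.4); S=lambda u,v:(u/4.2+240-.4,v/4.2+175-.4)
P=[('t',T(205,50),[.165,.12,.012]),('t',T(515,150),[.165,-.12,.012]),('t',T(378,575),[-.165,-.12,.012]),('t',T(55,468),[-.165,.12,.012]),
('s',S(18,420),[.165,-.12,.012]),('s',S(562,270),[-.165,.12,.012]),('t',T(97,197),[0,.135,.13]),('s',S(480,310),[0,.135,.13]),
('t',T(283,235),'h'),('s',S(303,155),'h'),('t',T(230,390),'l'),('s',S(393,58),'l')]
def res(p,full=False):
    c,s=np.cos(p[2]),np.sin(p[2]); o=[]
    for n,uv,X in P:
        if X=='h': X=[p[4],p[5],.19]
        if X=='l': X=[-.118+p[3],0,.196]
        W=[p[0]+c*X[0]-s*X[1],p[1]+s*X[0]+c*X[1],X[2]]
        o.append(proj(ct if n=='t' else cs,W)[0]-uv)
    return np.array(o) if full else np.ravel(o)
f=least_squares(res,[.65,.05,-.3,.01,0,0],loss='soft_l1'); p=f.x; print(p.round(4),np.degrees(p[2])); print(res(p,True).round(1))
c,s=np.cos(p[2]),np.sin(p[2])
for n,X in dict(tab=[-.122+p[3],0],home=[-.096,0],handle=[p[4],p[5]],bar=[0,.135],barend=[0,-.135]).items(): print(n,(p[0]+c*X[0]-s*X[1]).round(4),(p[1]+s*X[0]+c*X[1]).round(4))
E
python3 fit.py
```

```text
[ 0.6233  0.0765 -0.2952  0.0086 -0.0011  0.0016] -16.91152110262831
[[-0.5 -0.6]
 [ 0.5 -0.7]
 [-0.3 -0. ]
 [-0.6  0.2]
 [-1.1 -0.3]
 [ 0.8 -0.4]
 [-0.1  0.3]
 [-0.  -0.1]
 [ 0.4 -0.1]
 [ 0.3  0. ]
 [ 0.7 -0.2]
 [ 0.2 -0.6]]
tab 0.5148 0.1095
home 0.5314 0.1044
handle 0.6227 0.0783
bar 0.6626 0.2056
barend 0.584 -0.0527
```

Call:
drive_tool(series=[[[1.6,-3,0],0.5],[[1.6,-3,0],0.5],[[1.6,-3,0],0.5],[[1.6,-3,0],0.5],[[1.6,-3,0],0.5],[[1.6,-3,0],0.5],[[1.6,-3,0],0.5],[[1.6,-3,0],0.5],[[1.6,-3,0],0.5],[[1.6,-3,0],0.5]], hand=1, newtons=20)

```text
time: 1.55
ee_pos: [0.3944, 0.2785, 0.2307]
eef_rot: [0.148, 0.989, 0.0, 0.0]
ft_force: [0.6, 1.1, 0.1]
width: 0.0016
grip_force: 0.0
```

Call:
drive_tool(series=[[[1.4,-2.6,0],0],[[1.4,-2.6,0],0],[[1.4,-2.6,0],0],[[1.4,-2.6,0],0],[[1.4,-2.6,0],0],[[1.2,-2.7,0],0],[[0,0,-2.5],0],[[0,0,-2.0],0],[[0,0,-0.8],0],[[0,0,0],0]])

```text
time: 2.8
ee_pos: [0.4759, 0.1226, 0.1776]
eef_rot: [0.148, 0.989, -0.0, -0.0]
ft_force: [0.1, 0.0, 0.1]
width: 0.0004
grip_force: 0.0
```

Run:
```python
from h import *
s=r.read_state(); print(s['time'],s['ee_pos'],s['ft_force'])
c=cam('scene'); save(c,'push0.png',(290,150,390,230),6)
```

```text
2.8 [0.47589778 0.12256006 0.17756173] [0.07629674 0.0017615  0.08874637]
```

View pics/push0.png

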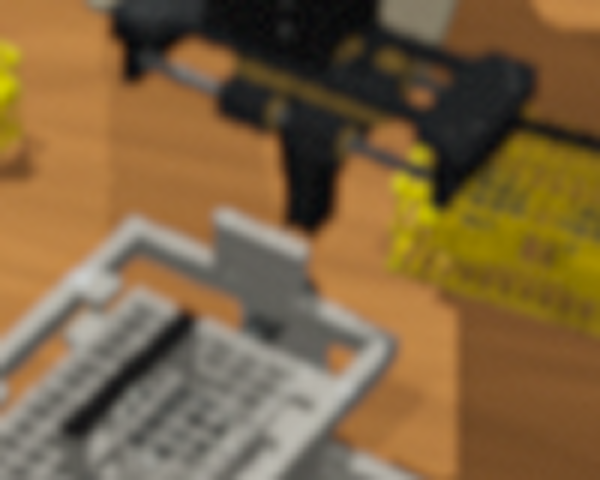

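The closed fingers are behind the tab (tab at about (260,235) in the crop, fingers at (310,215)) and centred to about 1 mm. Now I push.

Call:
drive_tool(series=[[[0.48,-0.146,0],0],[[0.48,-0.146,0],0],[[0.48,-0.146,0],0],[[0.48,-0.146,0],0],[[0.48,-0.146,0],0],[[0.38,-0.116,0],0],[[0.38,-0.116,0],0],[[0.38,-0.116,0],0],[[0.38,-0.116,0],0],[[0.38,-0.116,0],0]])

```text
time: 4.1
ee_pos: [0.5191, 0.1094, 0.1775]
eef_rot: [0.148, 0.989, -0.0, -0.0]
ft_force: [-3.2, -0.5, 2.0]
width: 0.0004
grip_force: 1.6
```

Call:
drive_tool(series=[[[0.1,-0.03,0],0],[[0.1,-0.03,0],0],[[0.1,-0.03,0],0],[[0.1,-0.03,0],0],[[0,0,0],0],[[0,0,0],0],[[0,0,0],0],[[0,0,0],0],[[0,0,0],0],[[0,0,0],0]])

```text
time: 5.35
ee_pos: [0.521, 0.1088, 0.1774]
eef_rot: [0.147, 0.989, -0.0, -0.002]
ft_force: [-14.4, 1.1, 8.0]
width: 0.0006
grip_force: 7.1
```

Call:
drive_tool(series=[[[0.1,-0.03,0],0],[[0,0,0],0],[[0,0,0],0],[[0,0,0],0],[[-0.3,0.09,0],0],[[-0.6,0.18,0],0],[[-0.6,0.18,0],0],[[0,0,3],0],[[0,0,3],0],[[0,0,1],0]])

```text
time: 6.6
ee_pos: [0.5096, 0.1127, 0.2492]
eef_rot: [0.148, 0.989, 0.001, 0.001]
ft_force: [-0.8, -0.4, 0.3]
width: 0.0005
grip_force: 0.0
```

Run:
```python
from h import *
s=r.read_state(); print(s['time'],s['ee_pos'],s['ft_force'])
c=cam('scene'); save(c,'push1.png',(250,160,390,270),5)
p=np.array([.6233,.0765]); R=np.array([[.957,-.291],[.291,.957]])
print(((proj(c,[[*(p+R@[x,0]),.196] for x in(-.122,-.096,-.088)])-[250,160])*5).round())
```

```text
6.6 [0.50964929 0.11270377 0.24923968] [-0.79083091 -0.41695249  0.27634396]
[[309. 103.]
 [308. 133.]
 [308. 142.]]
```

View pics/push1.png

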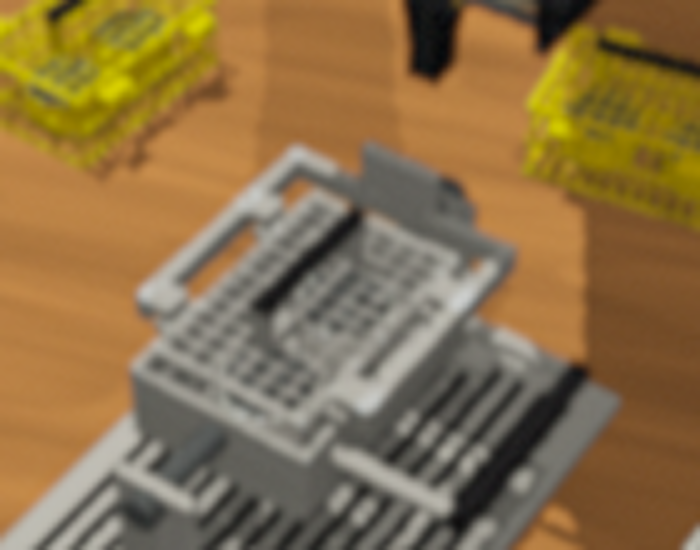

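The latch has moved towards the basket: the tab's top edge now runs (365,145)–(443,183), and the frame sits against the basket. My printed overlay had the wrong yaw sign. I'll redo it numerically.

Run:
```python
from h import *
c=cam('scene')
p=np.array([.6233,.0765]); R=np.array([[.957,.291],[-.291,.957]])
print(((proj(c,[[*(p+R@[x,0]),.196] for x in(-.118,-.109,-.097,-.092,-.088)])-[250,160])*5).round(),r.read_state()['ee_pos'])
```

```text
[[425. 131.]
 [417. 140.]
 [405. 151.]
 [400. 156.]
 [396. 160.]] [0.50935244 0.11263997 0.24813016]
```

Call:
drive_tool(series=[[[2.8,-0.9,0],0],[[2.8,-0.9,0],0],[[2.8,-0.9,0],0],[[2.9,-0.73,0],0],[[0,0,0],0],[[0,0,-2],0],[[0,0,-2],0],[[0,0,-2],0],[[0,0,-0.9],0],[[0,0,0],0]], hand=0.45)

```text
time: 7.95
ee_pos: [0.6213, 0.0783, 0.1779]
eef_rot: [0.148, 0.989, -0.0, -0.001]
ft_force: [0.4, 0.3, 0.7]
width: 0.048
grip_force: 0.0
```

Call:
drive_tool(series=[[[0,0,0],0],[[0,0,0],0],[[0,0,0],0],[[0,0,0],0],[[0,0,0],0],[[0,0,0],0],[[0,0,0.1],0],[[0,0,0.1],0],[[0,0,0.1],0],[[0,0,0],0]], hand=1, newtons=50)

```text
time: 9.2
ee_pos: [0.622, 0.0781, 0.1816]
eef_rot: [0.148, 0.989, 0.0, -0.0]
ft_force: [0.5, 0.9, -4.0]
width: 0.0106
grip_force: 49.8
```

Call:
drive_tool(series=[[[0,0,0.1],0],[[0,0,0.1],0],[[0,0,0.1],0],[[0,0,0],0],[[0,0,0],0],[[0,0,0],0],[[0,0,0],0],[[0,0,0],0],[[0,0,0],0],[[0,0,0],0]])

```text
time: 10.45
ee_pos: [0.6208, 0.0784, 0.1825]
eef_rot: [0.148, 0.989, -0.001, -0.002]
ft_force: [3.4, 2.2, -26.4]
width: 0.0104
grip_force: 49.6
```

The latch holds. I ease to about 20 N and hold there.

Call:
drive_tool(series=[[[0,0,-0.05],0],[[0,0,0],0],[[0,0,0],0],[[0,0,0],0],[[0,0,0],0],[[0,0,0],0],[[0,0,0],0],[[0,0,0],0],[[0,0,0],0],[[0,0,0],0]])

```text
time: 11.7
ee_pos: [0.6209, 0.0784, 0.1826]
eef_rot: [0.148, 0.989, -0.0, -0.002]
ft_force: [1.3, 2.6, -26.2]
width: 0.0105
grip_force: 49.6
```

Call:
drive_tool(series=[[[0,0,-0.1],0],[[0,0,0],0],[[0,0,0],0],[[0,0,0],0],[[0,0,-0.1],0],[[0,0,-0.1],0],[[0,0,-0.1],0],[[0,0,-0.1],0],[[0,0,0],0],[[0,0,0],0]])

```text
time: 12.95
ee_pos: [0.6227, 0.078, 0.18]
eef_rot: [0.148, 0.989, 0.0, 0.001]
ft_force: [0.3, 0.0, -4.1]
width: 0.0104
grip_force: 49.9
```

Call:
drive_tool(series=[[[0,0,-0.1],0],[[0,0,-0.1],0],[[0,0,-0.03],0],[[0,0,0],0],[[0,0,0],0],[[0,0,0],0],[[0,0,0],0],[[0,0,0],0],[[0,0,0],0],[[0,0,0],0]])

```text
time: 14.2
ee_pos: [0.6224, 0.078, 0.1786]
eef_rot: [0.148, 0.989, 0.0, 0.001]
ft_force: [-5.7, -0.5, 9.2]
width: 0.0105
grip_force: 50.0
```

Call:
drive_tool(series=[[[0,0,0],0],[[0,0,0],0],[[0,0,0],0],[[0,0,0],0],[[0,0,2],0],[[0,0,3],0],[[0,0,2],0],[[1,3,0],0],[[1,3,0],0],[[1,3,0],0]], hand=0.45, newtons=30)

```text
time: 15.45
ee_pos: [0.6523, 0.1692, 0.2468]
eef_rot: [0.148, 0.989, 0.0, 0.0]
ft_force: [0.4, 0.6, -0.6]
width: 0.0477
grip_force: 0.0
```

Call:
drive_tool(series=[[[0.5,1.8,0],0],[[0.5,1.8,0],0],[[0,0,-2],0],[[0,0,-2.5],0],[[0,0,-2.5],0],[[0,0,-2],0],[[0,0,-2],0],[[0,0,-1.2],0],[[0,0,-0.6],0],[[0,0,0],0]])

```text
time: 16.7
ee_pos: [0.6621, 0.2041, 0.1188]
eef_rot: [0.148, 0.989, 0.0, 0.0]
ft_force: [0.2, -0.8, 0.3]
width: 0.0479
grip_force: 0.0
```

Run:
```python
from h import *
s=r.read_state(); print(s['time'],s['ee_pos'],s['ft_force'])
c=cam('scene'); save(c,'bar.png',(250,130,400,260),5)
```

```text
16.7 [0.66210533 0.2041491  0.11880385] [ 0.19544671 -0.77973911  0.30762927]
```

View pics/bar.png

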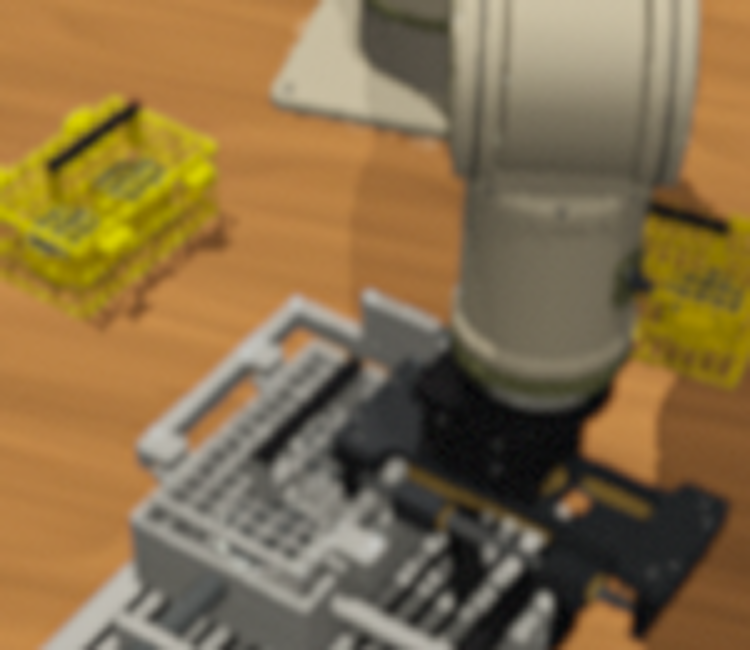

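The open fingers straddle the turn bar at about (470,560), the body is clear of the basket handle at (350,375), and no force is felt. I close on the bar and compute the arc steps.

Call:
drive_tool(series=[[[0,0,0],0],[[0,0,0],0],[[0,0,0],0],[[0,0,0],0],[[0,0,0],0],[[0,0,0],0],[[0,0,0],0],[[0,0,0],0],[[0,0,0],0],[[0,0,0],0]], hand=1, newtons=30)

```text
time: 18.0
ee_pos: [0.6626, 0.2061, 0.1191]
eef_rot: [0.147, 0.989, 0.001, 0.001]
ft_force: [3.7, 5.0, -1.7]
width: 0.0128
grip_force: 30.0
```

Run:
```python
import numpy as np
a=np.r_[0:40:4,40:90:5,90:140:5,140:170:3,170:181:1]; t=np.radians(a)
y=13.5*np.cos(t); z=13.5*np.sin(t)
for i in range(0,50,10):
    print(a[i],[[[round(.291*d,2),round(.957*d,2),round(e,2)],0] for d,e in zip(np.diff(y)[i:i+10],np.diff(z)[i:i+10])], 'end rel start', (.291*(y[i+10]-13.5)).round(2),(.957*(y[i+10]-13.5)).round(2),z[i+10].round(2))
from bench import r; s=r.read_state(); print(s['ee_pos'],s['ft_force'],s['joint_positions'])
```

```text
0 [[[np.float64(-0.01), np.float64(-0.03), np.float64(0.94)], 0], [[np.float64(-0.03), np.float64(-0.09), np.float64(0.94)], 0], [[np.float64(-0.05), np.float64(-0.16), np.float64(0.93)], 0], [[np.float64(-0.07), np.float64(-0.22), np.float64(0.91)], 0], [[np.float64(-0.08), np.float64(-0.28), np.float64(0.9)], 0], [[np.float64(-0.1), np.float64(-0.34), np.float64(0.87)], 0], [[np.float64(-0.12), np.float64(-0.4), np.float64(0.85)], 0], [[np.float64(-0.14), np.float64(-0.45), np.float64(0.82)], 0], [[np.float64(-0.15), np.float64(-0.5), np.float64(0.78)], 0], [[np.float64(-0.17), np.float64(-0.56), np.float64(0.74)], 0]] end rel start -0.92 -3.02 8.68
40 [[[np.float64(-0.23), np.float64(-0.76), np.float64(0.87)], 0], [[np.float64(-0.25), np.float64(-0.83), np.float64(0.8)], 0], [[np.float64(-0.27), np.float64(-0.89), np.float64(0.72)], 0], [[np.float64(-0.29), np.float64(-0.95), np.float64(0.63)], 0], [[np.float64(-0.3), np.float64(-1.0), np.float64(0.54)], 0], [[np.float64(-0.32), np.float64(-1.04), np.float64(0.45)], 0], [[np.float64(-0.33), np.float64(-1.07), np.float64(0.35)], 0]
[... 1696 characters left out ...]
], [[np.float64(-0.01), np.float64(-0.03), np.float64(-0.23)], 0], [[np.float64(-0.01), np.float64(-0.03), np.float64(-0.23)], 0], [[np.float64(-0.01), np.float64(-0.02), np.float64(-0.23)], 0], [[np.float64(-0.01), np.float64(-0.02), np.float64(-0.23)], 0], [[np.float64(-0.0), np.float64(-0.01), np.float64(-0.24)], 0], [[np.float64(-0.0), np.float64(-0.01), np.float64(-0.24)], 0], [[np.float64(-0.0), np.float64(-0.01), np.float64(-0.24)], 0], [[np.float64(-0.0), np.float64(-0.0), np.float64(-0.24)], 0]] end rel start -7.86 -25.84 0.0
[0.66260509 0.20609082 0.11910239] [ 3.67494451  5.0131797  -1.67836117] [-0.60497829  0.56848621  0.34477577  1.4068234  -0.19853198  1.19751636
  1.03724769]
```

Call:
drive_tool(series=[[[0,0.05,0.94],0],[[-0.03,-0.09,0.94],0],[[-0.05,-0.16,0.93],0],[[-0.07,-0.22,0.91],0],[[-0.08,-0.28,0.9],0],[[-0.1,-0.34,0.87],0],[[-0.12,-0.4,0.85],0],[[-0.14,-0.45,0.82],0],[[-0.15,-0.5,0.78],0],[[-0.17,-0.56,0.74],0]])

```text
time: 19.25
ee_pos: [0.654, 0.1782, 0.2069]
eef_rot: [0.146, 0.989, 0.003, 0.002]
ft_force: [5.8, 10.0, 1.9]
width: 0.0133
grip_force: 30.0
```

Call:
drive_tool(series=[[[-0.23,-0.76,0.87],0],[[-0.25,-0.83,0.8],0],[[-0.27,-0.89,0.72],0],[[-0.29,-0.95,0.63],0],[[-0.3,-1.0,0.54],0],[[-0.32,-1.04,0.45],0],[[-0.33,-1.07,0.35],0],[[-0.33,-1.1,0.25],0],[[-0.34,-1.12,0.15],0],[[-0.34,-1.13,0.05],0]])

```text
time: 20.5
ee_pos: [0.6236, 0.0789, 0.257]
eef_rot: [0.146, 0.989, 0.003, 0.002]
ft_force: [-3.0, 5.4, 14.6]
width: 0.0133
grip_force: 30.0
```

Call:
drive_tool(series=[[[-0.34,-1.13,0.1],0],[[-0.34,-1.12,-0.15],0],[[-0.33,-1.1,-0.25],0],[[-0.33,-1.07,-0.35],0],[[-0.32,-1.04,-0.45],0],[[-0.3,-1.0,-0.54],0],[[-0.29,-0.95,-0.63],0],[[-0.27,-0.89,-0.72],0],[[-0.25,-0.83,-0.8],0],[[-0.23,-0.76,-0.87],0]])

```text
time: 21.75
ee_pos: [0.5927, -0.0214, 0.2073]
eef_rot: [0.147, 0.989, 0.001, -0.0]
ft_force: [-2.8, 6.5, 3.2]
width: 0.013
grip_force: 30.0
```

Call:
drive_tool(series=[[[-0.13,-0.42,-0.55],0],[[-0.12,-0.39,-0.58],0],[[-0.11,-0.36,-0.6],0],[[-0.1,-0.33,-0.62],0],[[-0.09,-0.3,-0.63],0],[[-0.08,-0.27,-0.65],0],[[-0.07,-0.24,-0.66],0],[[-0.06,-0.2,-0.67],0],[[-0.05,-0.17,-0.68],0],[[-0.04,-0.13,-0.69],0]])

```text
time: 23.0
ee_pos: [0.5842, -0.0495, 0.1439]
eef_rot: [0.147, 0.989, 0.001, -0.0]
ft_force: [-3.4, 5.4, 4.3]
width: 0.0124
grip_force: 30.1
```

Call:
drive_tool(series=[[[-0.01,-0.04,-0.23],0],[[-0.01,-0.03,-0.23],0],[[-0.01,-0.03,-0.23],0],[[-0.01,-0.03,-0.23],0],[[-0.01,-0.02,-0.23],0],[[-0.01,-0.02,-0.23],0],[[0,-0.01,-0.24],0],[[0,-0.01,-0.2],0],[[0,0,-0.15],0],[[0,0,-0.1],0]])

```text
time: 24.25
ee_pos: [0.5834, -0.052, 0.1233]
eef_rot: [0.147, 0.989, 0.001, -0.001]
ft_force: [-3.9, 3.3, 4.9]
width: 0.0127
grip_force: 29.7
```

Call:
drive_tool(series=[[[0,0,-0.1],0],[[0,0,-0.1],0],[[0,0,-0.1],0],[[0,0,-0.1],0],[[0,0,0],0],[[0,0,0],0],[[0,0,0],0],[[0,0,0],0],[[0,0,0],0],[[0,0,0],0]])

```text
time: 25.5
ee_pos: [0.5835, -0.052, 0.1193]
eef_rot: [0.147, 0.989, 0.001, -0.001]
ft_force: [-3.1, 4.2, 2.7]
width: 0.0129
grip_force: 29.9
```

Call:
drive_tool(series=[[[0,0,-0.1],0],[[0,0,-0.1],0],[[0,0,-0.1],0],[[0,0,-0.1],0],[[0,0,0],0],[[0,0,0],0],[[0,0,0],0],[[0,0,0],0],[[0,0,0],0],[[0,0,0],0]])

```text
time: 26.75
ee_pos: [0.5835, -0.052, 0.1157]
eef_rot: [0.147, 0.989, 0.001, -0.001]
ft_force: [-5.0, 3.9, 8.7]
width: 0.0129
grip_force: 29.4
```

Run:
```python
from h import *
c=cam('scene'); save(c,'end0.png',(230,130,390,260),5)
s=r.read_state(); print(s['ee_pos'],s['ft_force'])
```

```text
[ 0.58346388 -0.05200617  0.11569778] [-4.97210358  4.66213077  7.09808258]
```

View pics/end0.png

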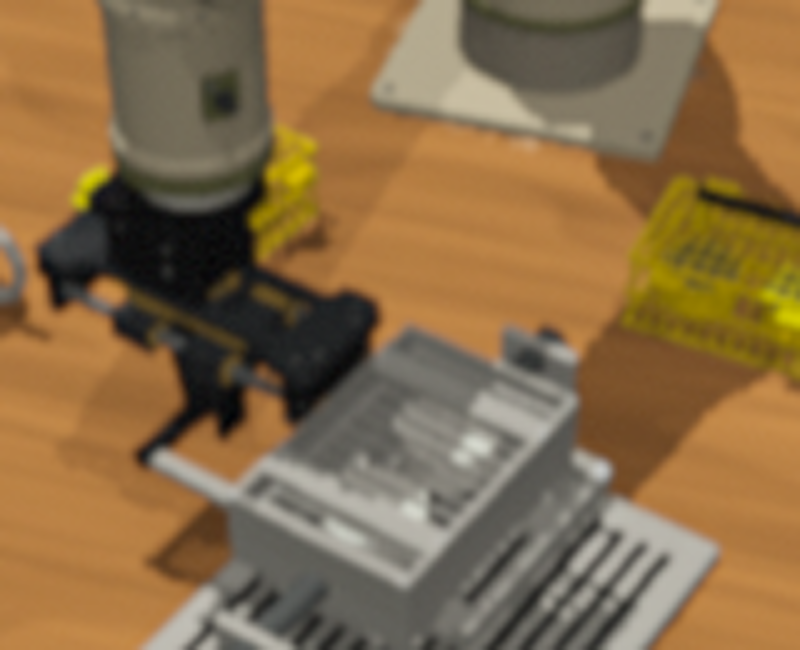

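The cradle is upside down with the bar end at (150,455) and the basket inside. The force has only just started to rise, so I press a little more to be sure of the stop.

Call:
drive_tool(series=[[[0,0,-0.1],0],[[0,0,-0.1],0],[[0,0,0],0],[[0,0,0],0],[[0,0,0],0],[[0,0,0],0],[[0,0,0],0],[[0,0,0],0],[[0,0,0],0],[[0,0,0],0]])

```text
time: 28.05
ee_pos: [0.5836, -0.0521, 0.1153]
eef_rot: [0.148, 0.989, 0.001, -0.0]
ft_force: [-13.9, 5.0, 23.0]
width: 0.0128
grip_force: 28.1
```

The stop is firmly felt: 23 N with only 0.4 mm of motion. I ease off, release and lift clear.

Call:
drive_tool(series=[[[0,0,0.15],0],[[0,0,0],0],[[0,0,0],0],[[0,0,0],0],[[0,0,0],0],[[0,0,0],0],[[0,0,1],0],[[0,0,3],0],[[0,0,4],0],[[0,0,4],0]], hand=0.45)

```text
time: 29.3
ee_pos: [0.5837, -0.0533, 0.2366]
eef_rot: [0.148, 0.989, 0.0, 0.0]
ft_force: [0.9, 0.1, 0.1]
width: 0.0474
grip_force: 0.0
```

Call:
drive_tool(series=[[[-2,-3,0],0],[[-2,-3,0],0],[[-2,-3,0],0],[[-1,-3,0],0],[[0,-3,0],0],[[0,0,0],0],[[0,0,0],0],[[0,0,0],0],[[0,0,0],0],[[0,0,0],0]])

```text
time: 30.55
ee_pos: [0.5139, -0.2028, 0.2346]
eef_rot: [0.147, 0.989, 0.0, -0.0]
ft_force: [0.3, 1.3, 0.1]
width: 0.0479
grip_force: 0.0
```

Run:
```python
from h import *
c=cam('scene'); p=np.array([.6233,.0765]); R=np.array([[.957,.291],[-.291,.957]])
im=c['color'].copy()
save(c,'end1.png',(250,160,400,290),4.5)
X=[[*(p+R@[x,y]),z] for x,y,z in((.055,-.135,.13),(0,-.135,.13),(-.055,-.135,.13))]
print(((proj(c,X)-[250,160])*4.5).round())
s=r.read_state(); print(s['time'],s['ee_pos'],s['ft_force'],s['width'])
```

```text
[[ 47. 268.]
 [102. 218.]
 [154. 171.]]
30.6 [ 0.51388931 -0.20287144  0.23458272] [ 0.41008221  0.31498071 -0.95958152] 0.04761739544853484
```

View pics/end1.png

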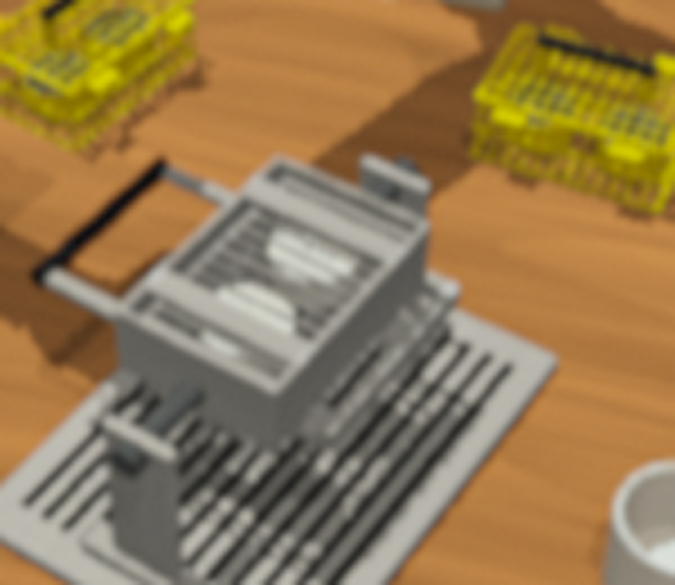

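The bar runs from (40,272) to (163,168), so its midpoint is about (101,220) against (102,218) predicted for fully upside down. The basket sits in the cradle and the gripper is clear. I'm handing in.

```bash
python3 -c "
from bench import r
print(r.close_job())"
```

```text
the job is handed in; nothing more can be done
None
```

The job is handed in at about 31 s: latch pushed home, tug held for over a second at about 26 N lift (slightly over your 17–25 N; about 22 N on the latch, under the 45 N limit), cradle resting upside down on its stop with the basket latched in it, and the other items not touched.

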